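# Flip the status marker of the tile dish

## Robot

A 7-joint arm with a two-finger parallel gripper is mounted at the origin on the work surface; the furniture and walls round the work are solid. World frame = base frame: x ahead of the robot, y to its left, z up, the work surface at z = 0. Lengths are in m, angles in degrees, forces in N, time in s.
With the tool pointing down it reaches from about 0.4 to 0.9 m from the base axis. Payload 5.5 kg.
Tool frame: the origin (TCP) lies at the very end of the fingers, on their centre line; the grasp point (between the pads) lies 19 mm behind it; z points along the fingers, y is the line along which they close (so a half turn about z gives the same grasp; the last joint's range is limited). The gripper opens to 85 mm and grips with 20 to 120 N. Pads are 22 mm wide; open, the fingers measure 114 mm over their backs; the gripper's body (76 mm by 85 mm) begins 54 mm behind the grasp point. The pads swing forward as they close: fully open they stand 13 mm farther back than shut.
Start: joints at [87.674, 28.699, -24.465, 88.831, 12.651, 65.22, -12.049], TCP at [0.194, -0.62, 0.231] pointing down, gripper open.
Joint ranges: [-164.97, 164.97], [-17.58, 116.51], [-87.97, 89.64], [11.32, 138.91], [-80.73, 260.73], [10.89, 115.49], [-147.41, 147.41]. Speed limits (degrees/s): [147.25, 147.25, 180, 180, 180, 180, 180].

## Interface

Orientations are given as [roll, pitch, yaw] about the fixed x, y, z axes, in that order (R = Rz(yaw) Ry(pitch) Rx(roll)).
In Python, from rig import r gives the robot as it stands. The module is installed in compiled form; this text tells all that it offers. Calls block until the motion is done:
- r.move_pose(position, orientation): joint-space move of the TCP to a pose.
- r.move_l(position, rate=0.15, rotation=None, until_force=None): straight line of the TCP; rotation=None keeps the orientation; rate is the mean speed in m/s. With until_force (N) it stops when the force on the tool has changed by that much, and returns True; else False.
- r.move_joints(angles): joint-space move.
- r.ungrasp() and r.gripper_close(grip_force=None): open the fingers fully, or close them until they stop; grip_force is the grip in N (None keeps the last).
- r.dwell(seconds).
- r.inverse_kinematics(position, orientation): joint angles nearest the present ones, or None.
- r.read_camera(name): name is "scene" or "top" or "wrist"; returns a dict with "img" (400x640x3 uint8, blue, green, red), "z_map" (400x640 float32, m along the optical axis (not along the pixel's ray), 0 where there is no reading), "vertical_fov" (degrees; the focal length in pixels is half the picture's height over the tangent of half this angle, whatever the lens; pixels are square), "cx", "cy" (the principal point, pixels), "rvec" (rotation vector, rad) and "tvec" (3), from world to camera coordinates, as OpenCV has them. Camera axes: x right, y down, z forward; pixel columns grow to the right and rows downward; lengths in m; the calibration is good to about 2 mm. A picture is of the moment at which its call begins.
A pose or a line that the arm cannot do raises r.Unreachable and nothing moves.
- r.hand_in(): hands the job in; it is judged then, once.
Readings, each from a call of its own:
- r.current_clock(): time.
- r.current_q(): joint angles.
- r.current_qvel(): joint speeds.
- r.current_effort(): joint torques, N m.
- r.current_eef_pos(): TCP position.
- r.current_tcp_rot(): TCP orientation.
- r.current_force(): force on the tool from outside, world axes, zero at the start.
- r.current_wrist_torque(): the same for the moment, N m.
- r.current_opening(): finger opening in m.
- r.current_finger_force(): force on a finger pad.
Only numpy, scipy, OpenCV 4.12 (cv2) and the standard library are available. Lean on these libraries where they do the work, as an engineer would, in place of code of your own. Each camera call takes 0.05 s, during which the arm holds its last target. There are 200 camera calls.

## Task

The tiles in the dish have been checked: using only the fingertips or the outside of the fingers, flip the white paddle of the marker that has the dish of tiles right behind it over its pivot, from the left side to lie down flat on the right side, so that its face with the raised round disc shows. Push gently, without pinching the paddle or lifting, tipping or shoving its marker away, and leave the other marker (the one with the jar behind it) and everything else as it is.

Things in the scene. Friction and masses are not known exactly. Their poses are not given: they have to be found in the camera images.
- marker_dish: Flip marker with the dish of tiles right behind it (farther from the robot): the one to work. Loose dark steel base 90 (x) x 160 (y) x 12 mm, 0.9 kg; two cheeks 69 mm tall, 26 mm long (y), outer faces at x = +-42 mm, carry the pivot; rest posts at y = +-73 mm. Origin: underside centre, below the pivot. x away from the robot along the pivot (yaw within 0.35 rad), y left, z up.
- paddle_dish (a joint): Angle of marker_dish's paddle, rad. 0: level on the left (+y) side, blank face up; 1.57: upright; 3.14: level on the right (-y), disc face up; stops at 0 and 3.14. Starts at 0 to 0.25. Light hinge friction (0.015 N m; paddle 20 g): it stays where it is left. Pushing the upright wing to the right raises the paddle; then push the paddle itself over and down.
- pivot_dish (a point): Middle of marker_dish's pivot, 62 mm above the desk. White paddle centred on it: 60 mm wide (x), 5 mm thick, 95 mm long. At the pivot two thumb wings, 60 mm wide, 5 mm thick, stand square to the paddle, 40 mm out from the pivot to either face. One face is blank; the other has a raised disc 38 mm across, 2 mm high, 46 mm from the pivot.
- tip_dish (a point): Middle of the free edge of marker_dish's paddle, 95 mm from the pivot. Axes: x along the pivot, y from the pivot to the free edge, z out of the blank face (towards the wing that stands up at angle 0).
- marker_jar: A second flip marker, the same as marker_dish; the glass jar stands right behind it. To be left alone.
- paddle_jar (a joint): Angle of the paddle of marker_jar, same meaning as paddle_dish; starts at 0 to 0.25. To be left alone.
- tip_jar (a point): Middle of the free edge of marker_jar's paddle, 95 mm from the pivot. Axes: x along the pivot, y from the pivot to the free edge, z out of the blank face (towards the wing that stands up at angle 0).
- tile_dish: Round white dish of cut tiles, 102 mm across, 26 mm tall, about 125 mm behind the middle of marker_dish. Origin: centre of the underside.
- jar_gold: Glass jar with a white lid, 49 mm across, 66 mm tall, about 125 mm behind the middle of marker_jar. Origin: centre of the underside.
- marker_blue: Bystander: felt pen 132 mm long, 20 mm high, lying between the two flip markers. Origin: centre of the underside.
- tape_roll: Bystander: roll of tape 83 mm across, 19 mm high, lying at the back. Origin: centre of the underside.
- mug_1: Bystander: mug 93 mm tall, 78 mm across, at the back. Origin: centre of the underside.
- wheel_nippers: Bystander: hand nippers 171 mm long, 17 mm high, lying near the robot on the right. Origin: centre of the underside.
- sample_tile_3: Bystander: loose square glass tile 27 x 27 x 8 mm near the robot on the left. Origin: centre of the underside.
Mind the look-alikes: they are no part of the job. Leave any orange or red look-alike of the marker_dish alone.

How it is judged:
By the outcome, as a careful person would: the job done as asked, in the order asked, and still so for the second after the job is handed in, with the robot touching nothing.
It also fails if it takes over 42 s, if anything falls off the work surface, if the arm or the gripper's body presses on something with over 40 N, if the wrist force passes 120 N, or if a joint passes its speed limit or range.

## Working session

There is one attempt and no reset: what is moved stays moved. The work goes in short steps, each a Python script; the robot and the scene stay as the last script left them, time stands still between calls to the robot, and variables do not carry over. Pictures are saved under pics/ and viewed, at most 10 in all, crops included, and the job is handed in when it is done.

```bash
mkdir -p pics
cat > h.py <<'E'
import numpy as np, cv2
from rig import r
def cam(n):
    c=r.read_camera(n); R=cv2.Rodrigues(np.array(c["rvec"],float))[0]; t=np.array(c["tvec"],float).ravel()
    f=200/np.tan(np.radians(c["vertical_fov"])/2); return c,R,t,f
def cloud(n):
    c,R,t,f=cam(n); v,u=np.mgrid[:400,:640]; z=c["z_map"]
    P=np.stack([(u-c["cx"])/f*z,(v-c["cy"])/f*z,z],-1)
    W=(P-t)@R; W[z<=0]=np.nan
    return c["img"],W
E
python3 - <<'E'
from h import *
for n in("top","scene"):
    im,W=cloud(n); cv2.imwrite(f"pics/{n}.png",im); np.save(n+".npy",W); print(n,np.isfinite(W[...,0]).mean(),cam(n)[1:3])
print(r.current_clock())
E
```

```text
top 0.99594140625 (array([[-0.0157034 , -0.99986809, -0.00414723],
       [-0.9886625 ,  0.0161466 , -0.14928411],
       [ 0.14933138,  0.00175594, -0.98878565]]), array([-0.0551743 ,  0.56204736,  1.46638692]))
scene 0.9162890625 (array([[-0.60847682, -0.79357042, -0.0013948 ],
       [-0.58427464,  0.44918551, -0.67591088],
       [ 0.53700941, -0.41046116, -0.73698204]]), array([0.29055296, 0.39238295, 1.46680495]))
0.2
```

View pics/top.png

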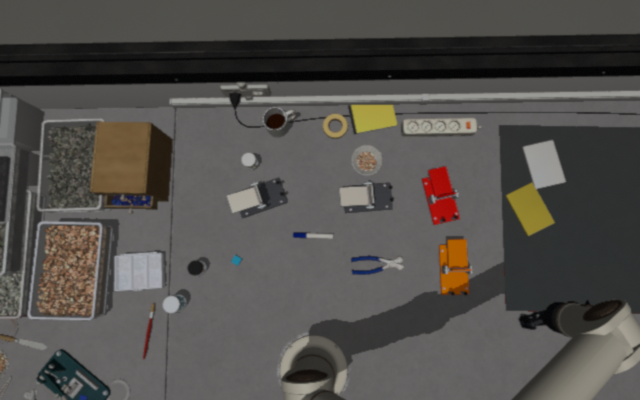

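View pics/scene.png

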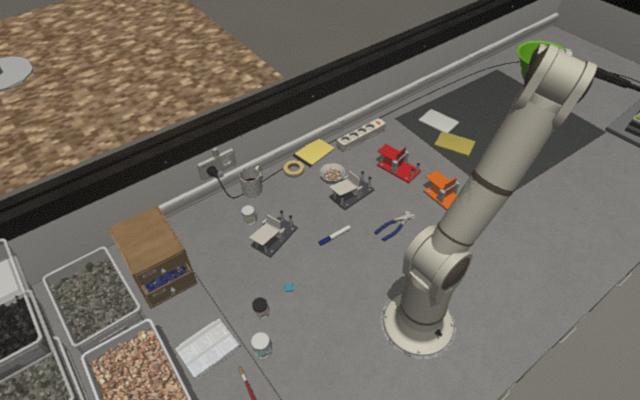

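The top view shows the dish (367,160) right behind the target marker, whose base spans about (341–393, 183–212) with the white paddle on the left. The jar marker is at (258,197), and red and orange look-alikes are on the right. The scene view agrees.

Run:
```python
from h import *
im=cv2.imread("pics/top.png"); W=np.load("top.npy")
s=np.s_[172:222,332:402]; w=W[s].reshape(-1,3); c=im[s].reshape(-1,3).astype(int)
z=w[:,2]
print("zhist",np.histogram(z,bins=np.arange(-.01,.13,.01)))
base=(z>.006)&(z<.018); pts=w[base][:,:2]
print("base",cv2.minAreaRect(pts.astype(np.float32)),pts.mean(0))
wh=(c.min(1)>110)&(z>.03)
p=w[wh]; print("white n",len(p),p.min(0),p.max(0)); print(cv2.minAreaRect(p[:,:2].astype(np.float32)))
for lo in np.arange(p[:,1].min(),p[:,1].max(),.01):
    m=(p[:,1]>=lo)&(p[:,1]<lo+.01); print(lo.round(3),m.sum(),np.median(p[m],0).round(3),p[m,0].min().round(3),p[m,0].max().round(3),p[m,2].max().round(3)) if m.any() else 0
a=w[z>.06]; print("high",a.round(3)[::3].tolist()[:40])
crop=cv2.resize(im[140:230,310:420],None,fx=6,fy=6,interpolation=2)
S=cv2.imread("pics/scene.png")[155:225,310:410]; S=cv2.resize(S,None,fx=6,fy=6,interpolation=2)
cv2.imwrite("pics/c1.png",cv2.resize(crop,(660,540)));
```

```text
zhist (array([ 921, 1308,  498,   44,    8,    5,   18,  156,  304,  173,   28,
         22,    1,    0]), array([-0.01,  0.  ,  0.01,  0.02,  0.03,  0.04,  0.05,  0.06,  0.07,
        0.08,  0.09,  0.1 ,  0.11,  0.12,  0.13]))
base ((0.5515053868293762, -0.18537938594818115), (0.23140637576580048, 0.16517050564289093), 89.04594421386719) [ 0.54599647 -0.20327019]
white n 566 [ 0.50504503 -0.20987211  0.03049338] [ 0.62886297 -0.09480842  0.11058718]
((0.5711089372634888, -0.15031373500823975), (0.10907601565122604, 0.1250334084033966), 85.21946716308594)
-0.21 1 [ 0.629 -0.21   0.031] 0.629 0.629 0.031
-0.2 30 [ 0.537 -0.195  0.099] 0.505 0.622 0.111
-0.19 48 [ 0.542 -0.183  0.068] 0.508 0.59 0.077
-0.18 58 [ 0.547 -0.175  0.069] 0.517 0.586 0.078
-0.17 54 [ 0.546 -0.165  0.07 ] 0.518 0.573 0.074
-0.16 57 [ 0.546 -0.156  0.073] 0.517 0.573 0.082
-0.15 59 [ 0.547 -0.146  0.076] 0.518 0.573 0.081
-0.14 57 [ 0.544 -0.134  0.076] 0.517 0.573 0.084
-0.13 62 [ 0.54  -0.124  0.079] 0.514 0.573 0.087
-0.12 59 [ 0.543 -0.114  0.082] 0.514 0.573 0.09
-0.11 54 [ 0.541 -0.104  0.084] 0.514 0.56
[... 305 characters left out ...]
, -0.193, 0.1], [0.576, -0.173, 0.068], [0.577, -0.183, 0.064], [0.572, -0.19, 0.094], [0.576, -0.257, 0.061], [0.571, -0.105, 0.088], [0.572, -0.115, 0.08], [0.572, -0.124, 0.079], [0.572, -0.134, 0.077], [0.573, -0.144, 0.074], [0.573, -0.153, 0.07], [0.572, -0.163, 0.074], [0.573, -0.173, 0.068], [0.574, -0.183, 0.065], [0.57, -0.19, 0.087], [0.573, -0.257, 0.063], [0.569, -0.099, 0.084], [0.569, -0.108, 0.083], [0.569, -0.118, 0.08], [0.569, -0.127, 0.077], [0.57, -0.137, 0.071], [0.57, -0.147, 0.071], [0.57, -0.157, 0.067], [0.569, -0.166, 0.073], [0.569, -0.176, 0.071], [0.57, -0.186, 0.065], [0.565, -0.192, 0.099], [0.569, -0.257, 0.063], [0.565, -0.099, 0.084], [0.566, -0.108, 0.08]]
```

View pics/c1.png

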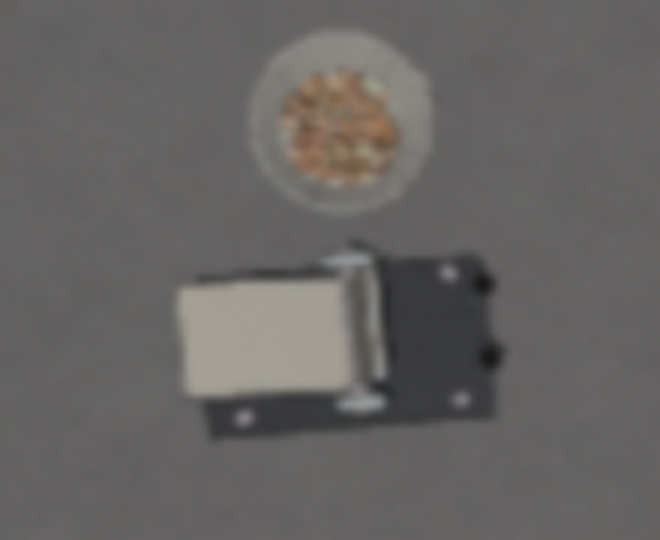

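```bash
cat >> h.py <<'E'
Y=0.06; P0=np.array([.547,-.188,.062]); ey=np.array([-np.sin(Y),np.cos(Y),0])
def at(v,h): return P0+v*ey+np.array([0,0,h])   # v left of the pivot, h above it
H=.011  # half finger width along v
E
python3 - <<'E'
from h import *
print(r.current_tcp_rot())
R=[180,0,90+np.degrees(Y)]
for R in ([180,0,90+np.degrees(Y)],[180,0,-90+np.degrees(Y)]): print(R,r.inverse_kinematics(at(.02,.11),R))
R=min(([180,0,90+np.degrees(Y)],[180,0,-90+np.degrees(Y)]),key=lambda R:(lambda q:1e9 if q is None else abs(q[6]+12.049))(r.inverse_kinematics(at(.02,.11),R)))
r.gripper_close(20)
r.move_pose(at(.022,.13),R)
r.move_l(at(.022,.028),.1)
print(r.current_clock(),r.current_force())
for a in np.radians([12,24,36,48,60]):
    r.move_l(at(-.03*np.sin(a)+.0025+H,.03*np.cos(a)),.04)
    print(np.degrees(a).round(),r.current_force())
im,W=cloud("scene"); cv2.imwrite("pics/s2.png",cv2.resize(im[120:240,290:450],(800,600),interpolation=2))
print(r.current_clock())
E
```

```text
[-1.79926985e+02 -2.79884107e-03  1.74091410e+01]
[180, 0, np.float64(93.43774677078494)] [ 55.69611778  33.51686683 -55.42935433 102.9433327   31.48670197
  60.52109922  -8.0643773 ]
[180, 0, np.float64(-86.56225322921506)] [ -31.73458202   38.17707246   64.89982908  105.7852212   -39.24742394
   62.21504278 -128.23916668]
4.2 [ 0.38000887 -0.41423267 -0.2820464 ]
12.0 [-0.16340358  0.4655862   0.07846342]
24.0 [-0.4598858   1.25747506 -0.50753491]
36.0 [ 0.12239918 -0.32129825  0.24321206]
48.0 [-0.50174246  0.08546644 -0.26787262]
60.0 [-0.96028202 -0.05662499  0.1244323 ]
6.0
```

View pics/s2.png

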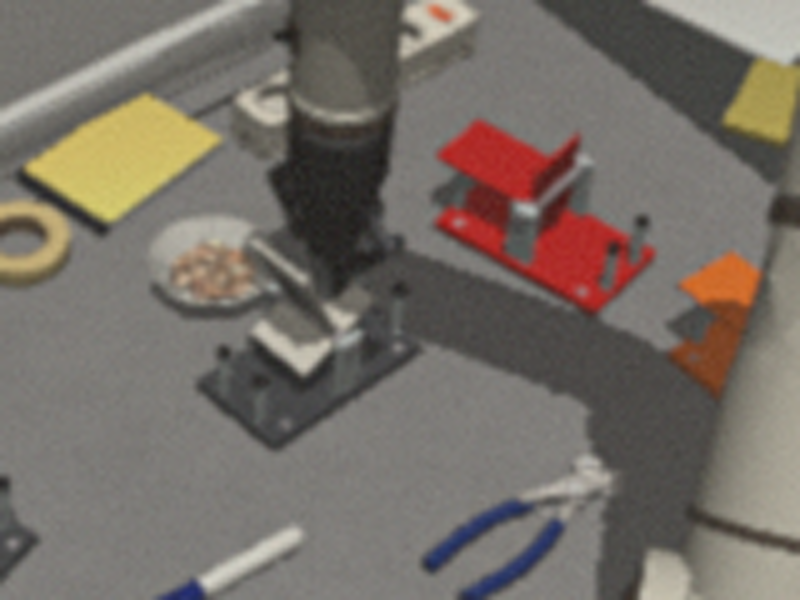

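The picture shows the paddle raised to about 60° (free edge near (255,240)), the finger against the wing, and the base unmoved. Next I lift out, go round to the left, and push the paddle over.

Run:
```python
from h import *
p=np.array(r.current_eef_pos())
r.move_l(p+[0,0,.125],.15)
z=p[2]+.125-.062
r.move_l(at(.095,z),.2)
r.move_l(at(.095,.055),.15)
im,W=cloud("scene"); cv2.imwrite("pics/s3a.png",cv2.resize(im[120:240,290:450],(800,600),interpolation=2))
print(r.current_clock(),r.current_force())
r.move_l(at(.0025+H,.055),.05)
print(r.current_force())
for a in np.radians(np.arange(15,76,15)):
    s=.055+.025*a/1.31
    r.move_l(at(-s*np.sin(a)+.0025*np.cos(a)+H, s*np.cos(a)+.0025*np.sin(a)),.05)
    print(np.degrees(a).round(),r.current_force())
print(r.current_eef_pos(),r.current_clock())
im,W=cloud("scene"); cv2.imwrite("pics/s3.png",cv2.resize(im[120:240,290:450],(800,600),interpolation=2))
```

```text
8.4417 [-0.47463901  0.23999099  0.35883747]
[-0.01965243 -0.58119747  0.97045602]
15.0 [0.95676766 0.33810802 0.14900133]
30.0 [-0.04676503  1.13268621  1.00257438]
45.0 [-0.51513124  1.00725891 -0.05430488]
60.0 [0.04508852 0.05837436 0.05365753]
75.0 [ 0.94204496 -0.58330825  0.62438001]
[ 0.55080321 -0.25347747  0.08480903] 12.8083
```

View pics/s3.png

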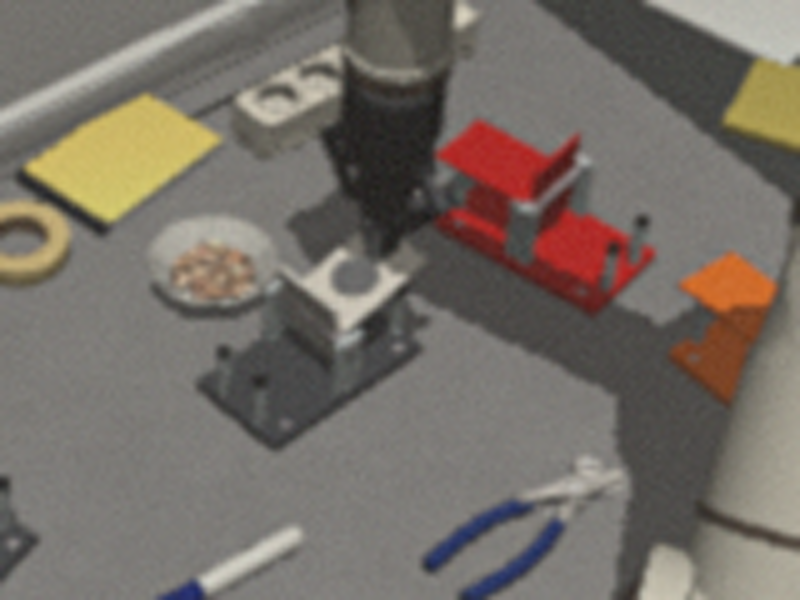

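The paddle is over on the right with the disc showing at (355,278), about 15° above level, and the base is unmoved. I'll press it down gently to the stop.

Run:
```python
from h import *
print(r.move_l(at(-.083+H,.012),.03,until_force=6))
print(r.move_l(at(-.083+H,-.004),.015,until_force=5), r.current_eef_pos(), r.current_force())
p=np.array(r.current_eef_pos()); r.move_l(p+[0,0,.15],.15); p=at(-.08,.16)
r.move_pose([.40,-.42,.25],[180,0,90+np.degrees(Y)])
print(r.current_clock())
im,W=cloud("top"); w=W[172:222,332:412].reshape(-1,3); c=im[172:222,332:412].reshape(-1,3).min(1)
m=(c>100)&(w[:,2]>.035)&(w[:,1]<-.2)&(w[:,1]>-.3)&(abs(w[:,0]-.545)<.028); p=w[m]
for lo in np.arange(-.29,-.2,.01):
    k=(p[:,1]>=lo)&(p[:,1]<lo+.01); print(lo.round(2),k.sum(),np.median(p[k],0).round(4))
cv2.imwrite("pics/t4.png",cv2.resize(im[90:260,210:437],(800,599),interpolation=2))
```

```text
False
True [ 0.5514876  -0.2599272   0.06397545] [-1.7165505  -0.32990388  7.42487638]
16.2
-0.29 10 [ 0.5406 -0.2809  0.0654]
-0.28 47 [ 0.5491 -0.2749  0.0661]
-0.27 50 [ 0.5486 -0.2651  0.0654]
-0.26 49 [ 0.5497 -0.2557  0.0647]
-0.25 37 [ 0.543  -0.2458  0.0657]
-0.24 21 [ 0.5304 -0.2359  0.0653]
-0.23 26 [ 0.5339 -0.2244  0.0646]
-0.22 53 [ 0.5432 -0.2141  0.0664]
-0.21 50 [ 0.5453 -0.2044  0.0658]
```

View pics/t4.png

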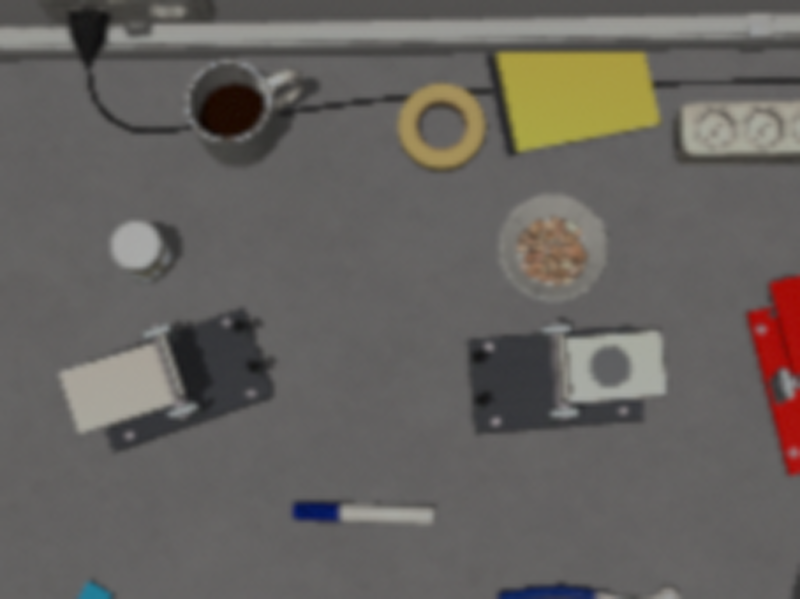

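The paddle lies level on the right with the disc showing at (610,365). Its height is about 65 mm all along, the base is in place, and the jar marker at (165,380) and everything else are untouched.

```bash
python3 -c "
from rig import r
print(r.hand_in())"
```

```text
the job is handed in; nothing more can be done
None
```

The dish marker's paddle is flipped over and lies flat on the right with its disc face up; the last picture showed its base in place and the jar marker and everything else in view undisturbed, and I handed the job in at about 16 s on the robot's clock.

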